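# Move the valve's cap over and press the thermostat head home

## Robot

A 6-joint arm with a two-finger parallel gripper is mounted at the origin on the work surface. World frame = base frame: x ahead of the robot, y to its left, z up, the work surface at z = 0. Lengths are in m, angles in rad, forces in N, time in s.
With the tool pointing down it reaches from about 0.35 to 0.975 m from the base axis. Payload 4.9 kg.
Tool frame: the origin (TCP) lies midway between the tips of the shut fingers; the grasp point (between the pads) lies 19 mm behind it; z points along the fingers, y is the line along which they close (so a half turn about z gives the same grasp; the last joint's range is limited). The gripper opens to 85 mm and grips with 20 to 120 N. Pads are 22 mm wide; open, the fingers measure 114 mm over their backs; the gripper's body (76 mm by 85 mm) begins 54 mm behind the grasp point. The pads swing forward as they close: fully open they stand 13 mm farther back than shut.
Start: joints at [-1.244, 0.053, 1.613, -0, 1.476, -0.119], TCP at [0.269, -0.564, 0.231] pointing down, gripper open.
Joint ranges: [-3.01, 3.01], [-1.01, 2.22], [0.06, 2.58], [-1.02, 4.17], [0.09, 2.62], [-3.14, 3.14]. Speed limits (rad/s): [2.57, 2.57, 3.14, 3.14, 3.14, 3.14].

## Interface

Orientations are given as a unit quaternion [w, x, y, z].
In Python, from plant import * gives the robot as it stands.
- The arm moves only by the tool jog_arm, never from a script. Its argument "targets" is a list of rows, each a list of 3 entries, a list of its own where there are three numbers: the shift along the tool's x, y, z in units of 25 mm (1.0 is 25 mm), then the turn, a rotation vector about the tool's x, y, z in units of 8 degrees (1.0 is 8 degrees), then the opening in per cent of the stroke, from 0 (shut) to 100 (fully open). A call has 1 to 8 rows; each row is the pose to reach, as a shift and turn from the pose commanded when the call began, along the tool's axes at that moment; what a row does not reach only later rows make up. A row lasts 1/8 s, in which the tool goes at most 62.5 mm and 10.7 degrees, less where a joint would pass 70% of its speed; a pose out of reach is approached as far as the arm can. A call with a gripper value outside its range is refused whole. The fingers move at their own pace and stop on an object; the grip force is fixed at half the most. Time passes only in rows, so rows that repeat a pose let the fingers close. It gives the time, the measured TCP pose, the force, the opening and the grip force at its end, in the units of the state.
- state(): the state, without advancing time (a new reading comes with each control period).
- grab_frame(name): name is "scene" or "top" or "wrist"; returns (picture, depth): 384x512x3 uint8, red, green, blue; 384x512 float32, m along the optical axis (not along the pixel's ray), 0 where there is no reading.
- camera_params(name): a dict with "fovy" (degrees; the focal length in pixels is half the picture's height over the tangent of half this angle, whatever the lens; pixels are square), "cx", "cy" (the principal point, pixels), "rvec" (rotation vector, rad) and "tvec" (3), from world to camera coordinates, as OpenCV has them; the wrist camera has in their place "hand_eye" (4x4, takes a point from camera to tool coordinates, whose origin is the TCP and whose axes are the flange's). Camera axes: x right, y down, z forward; pixel columns grow to the right and rows downward; lengths in m; the calibration is good to about 2 mm. The wrist camera is an equidistant fisheye: a pixel r from the principal point sees the ray r / f radians off the axis. A picture is of the moment at which its call begins: read the wrist's pose just before it. camera_params takes no time and is no camera call.
- job_done(): hands the job in; it is judged then, once.
The state is a dict: "time": time; "joint_pos": joint angles; "joint_vel": joint speeds; "joint_efforts": joint torques, N m; "tool_pos": TCP position; "tool_rot": TCP orientation; "contact_force": force on the tool from outside, world axes, zero at the start; "ft_torque": the same for the moment, N m; "gripper_width": opening from 0.0 (shut) to 1.0 (fully open); "grasp_force": force on a finger pad.
Only numpy, scipy, OpenCV 4.12 (cv2) and the standard library are available. Lean on these libraries where they do the work, as an engineer would, in place of code of your own. Each camera call takes 0.05 s, during which the arm holds its last target. There are 200 camera calls.

## Task

Pull the white protective cap off the capped radiator valve and put it, mouth down and fully seated, over the bare smooth neck of the other valve; let go of it. Then pick up the thermostat head, fit it upright onto the ribbed neck that the cap has uncovered, turning it until its inner teeth mesh between the ribs, and push it gently down against the spring pin until it is fully home on the shoulder. Finish while still holding it pressed there, and leave the pipe rosette, the spanner and the tape reel where they are.

Things in the scene. Friction and masses are not known exactly. Their poses are not given: they have to be found in the camera images.
- cap: White plastic protective cap: an upside-down cup, outside 41.4 mm in diameter and 39 mm tall, bore 36.4 mm wide and 34 mm deep, 35 g. It starts loosely over the neck of the ribbed valve, resting on its shoulder, and lifts straight off. Origin: centre of its open mouth (underside), z up. Grip its side from above.
- head: White hollow thermostat head, 90 mm tall, about 0.16 kg, standing mouth down. Origin: centre of its open mouth (underside), z up along its axis. Outer diameter 49 mm from 0 to 26 mm height, flare of 53 mm at 26 to 32 mm, taper to 40 mm at 46 mm, then a cylinder 40 mm in diameter up to 90 mm (the place to grip). Its bore is 39 mm wide and 26 mm deep to a flat ceiling.
- head_teeth (a point): Point on the head's axis 8 mm above its mouth, mid-height of six teeth that stand inward from the bore wall: 5.6 mm wide, 2 to 14 mm above the mouth, inner ends on a 26 mm circle, at 30, 90, 150... degrees from the head's x axis (every 60). Axes as the head's. The six dark upright slots outside on the grip cylinder are in line with the teeth.
- valve: Fixed radiator valve on a standing pipe; at the start it wears the cap. A short side tail, 60 mm up, points along its +x. Origin: centre of its foot on the ledge; z up. Shoulder disc 44 mm in diameter, top at 80 mm; above it a brass neck 22.6 mm in diameter up to 94 mm, then a cone nose (13 mm in diameter at 102 mm) and the spring pin, whose tip is at 112 mm.
- valve_ribs (a point): Point on the valve's axis at the rib tops, 92 mm above the foot; axes as the valve's. Six ribs on the neck, 5.6 mm wide, out to a 34 mm circle, 80 to 92 mm high, at 0, 60, 120... degrees from the valve's x. The head meshes when its x is parallel to the valve's or off by a multiple of 60 degrees (play about 5 each way); unmeshed, its teeth stand on the ribs, mouth 10 mm above the shoulder.
- valve_seat (a point): Centre of the top of the valve's shoulder, on the valve's axis 80 mm above its foot. Home: the head's mouth lies on it.
- valve_pin (a joint): Spring pin (6 mm in diameter) on top of the valve's nose: 0 = out (its tip 112 mm above the foot), grows in metres as it is pressed down, at most 0.008. With the head home it stands at 0.006. The spring pushes back with about 4 N at first touch and 8 N with the head home, so the head rises by about 6 mm if it is let go.
- return_valve: The other fixed valve, 108 mm tall, same pipe, body and tail, but with a smooth round brass neck without ribs or pin, bare at the start: 32.6 mm in diameter from 80 to 98 mm height, then a cone to 22 mm at 108 mm. Origin: centre of its foot; z up.
- rosette: White plastic pipe rosette (stepped ring 68 mm in diameter, 16 mm high) lying on the ledge, a bystander. Origin: centre of its underside.
- spanner: Steel spanner 170 mm long lying on the ledge, a bystander.
- tape_reel: Grey reel 52 mm in diameter, 14 mm high lying on the ledge, a bystander. Origin: centre of its underside.
- return_seat (a point): Centre of the top of the return valve's shoulder (44 mm in diameter), 80 mm above its foot on its axis. The cap is seated when its mouth lies on it.
There are look-alikes about, which are no part of the job. Leave any green or turquoise look-alike of the return_valve alone. Leave any orange look-alike of the cap alone.

How it is judged:
On the way, in this order (a step that is already met when the one before it is completed fails the run):
1. the cap is seated over the smooth neck and let go (horizontal distance between cap and return_seat below 0.004 m and z of cap in the frame of return_seat below 0.004 m and angle between cap's own z axis and vertical below 0.1 rad and contact force between the fingers and cap below 0.1 N), for 0.2 s.
2. the head is lifted clear of the ledge (height (world z) of head above 0.04 m and contact force between the fingers and head above 1 N), for 0.1 s.
3. the head is set upright over the neck of the ribbed valve (horizontal distance between head and valve_seat below 0.006 m and z of head in the frame of valve_seat below 0.016 m and angle between head's own z axis and vertical below 0.15 rad).
4. the teeth are meshed and the head is home (horizontal distance between head and valve_seat below 0.003 m and z of head in the frame of valve_seat below 0.002 m and value of joint valve_pin above 0.004 m), for 0.2 s.
At the end, for the whole second after the job is handed in: Head upright (0.06 rad), at rest on the ribbed valve, mouth within 2 mm of the shoulder and 3 mm of its axis, pin in by over 4 mm, still held and pressed on the valve with over 4 N. Cap upright (0.1 rad) on the other valve, mouth within 4 mm of its shoulder and axis (all of step 4 and angle between head's own z axis and vertical below 0.06 rad and contact force between head and valve above 4 N and contact force between the fingers and head above 1 N and linear speed of head below 0.02 m/s and horizontal distance between cap and return_seat below 0.004 m and z of cap in the frame of return_seat below 0.004 m and angle between cap's own z axis and vertical below 0.1 rad); the arm keeps its last pose, push and grip.
It fails at once if the head is forced onto a valve with more than 60 N (contact force between head and valve above 60 N or contact force between head and return_valve above 60 N).
It fails at once if a bystander is moved by more than 20 mm (distance of any of rosette, spanner, tape_reel from where it was at the start of the episode above 0.02 m).
It also fails if it takes over 58 s, if anything falls off the work surface, if the arm or the gripper's body presses on something with over 40 N, if the wrist force passes 120 N, or if a joint passes its speed limit or range.

## Working session

There is one attempt and no reset: what is moved stays moved. The work goes in short steps, Python scripts to look and compute and a tool call to move; the robot and the scene stay as the last step left them, time stands still between calls to the robot, and variables do not carry over. Pictures are saved under pics/ and viewed, at most 10 in all, crops included, and the job is handed in when it is done.

Besides the shell and the picture viewer there is one more tool, called after "Call:" as name(argument=value, ...), one argument or row to a line, values as JSON. jog_arm: Moves the arm, as the interface text tells. Its arguments: {"type":"object","properties":{"targets":{"type":"array"}},"required":["targets"]}

```bash
mkdir -p pics; cat > h.py <<'E'
from plant import *
import numpy as np, cv2
from scipy.spatial.transform import Rotation as R
def grab(name):
    s=state(); im,d=grab_frame(name); return s,im,d
def cloud(name,s,d):
    p=camera_params(name); H,W=d.shape; f=H/2/np.tan(np.radians(p["fovy"])/2)
    v,u=np.mgrid[:H,:W].astype(float); x=(u-p["cx"])/f; y=(v-p["cy"])/f
    if name=="wrist":
        r=np.hypot(x,y)+1e-9; k=np.tan(np.minimum(r,1.5))/r; x*=k; y*=k
    P=np.stack([x*d,y*d,d],-1)
    if name=="wrist":
        T=np.array(p["hand_eye"]); P=P@T[:3,:3].T+T[:3,3]
        w,a,b,c=s["tool_rot"]; return P@R.from_quat([a,b,c,w]).as_matrix().T+np.array(s["tool_pos"])
    M=R.from_rotvec(np.array(p["rvec"]).ravel()).as_matrix(); return (P-np.array(p["tvec"]).ravel())@M
E
python3 - <<'E'
from h import *
for n in("scene","top"):
    s,im,d=grab(n); C=cloud(n,s,d); np.savez(f"pics/{n}.npz",im=im,C=C,d=d)
    cv2.imwrite(f"pics/{n}0.png",cv2.resize(im[...,::-1],(800,600),interpolation=cv2.INTER_CUBIC))
print(state())
E
```

```text
{'time': 0.1, 'joint_pos': array([-1.24398781e+00,  5.33098334e-02,  1.61414442e+00, -1.26346555e-05,
        1.47596846e+00, -1.18996067e-01]), 'joint_vel': array([-1.52345750e-04, -1.41711930e-03, -4.37790926e-03,  5.80458735e-06,
        1.32115294e-03, -3.51842271e-04]), 'joint_efforts': array([ 1.25923165e-03, -3.94901991e+01, -3.71362889e+01, -4.71004842e-05,
        3.94559975e-03,  1.15732757e-06]), 'tool_pos': array([ 0.26931158, -0.56339077,  0.2301815 ]), 'tool_rot': array([-9.09442041e-04,  9.75259432e-01,  2.21061536e-01, -1.01160738e-04]), 'contact_force': array([-0.35280726,  0.03635561,  0.54243293]), 'ft_torque': array([-0.02623867,  0.03750205, -0.02041416]), 'grasp_force': 0.0, 'gripper_width': 1.0028167063747346}
```

View pics/scene0.png

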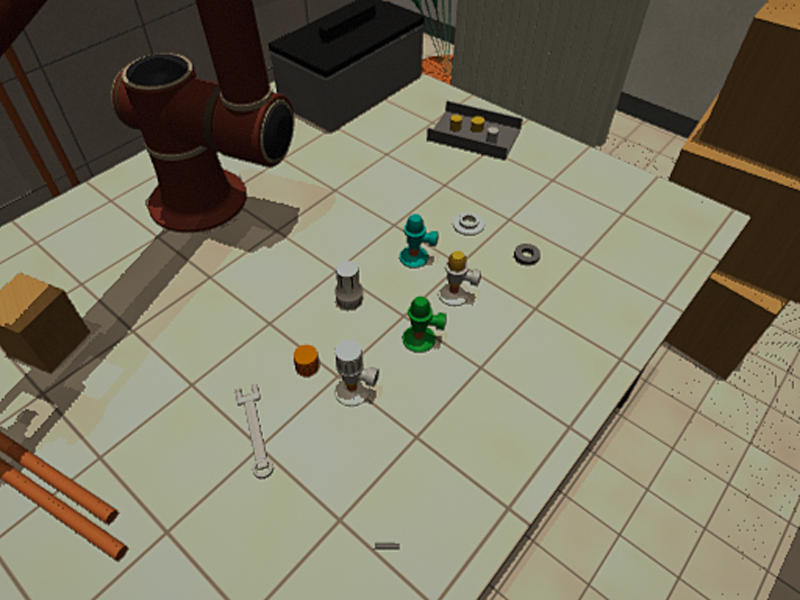

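View pics/top0.png

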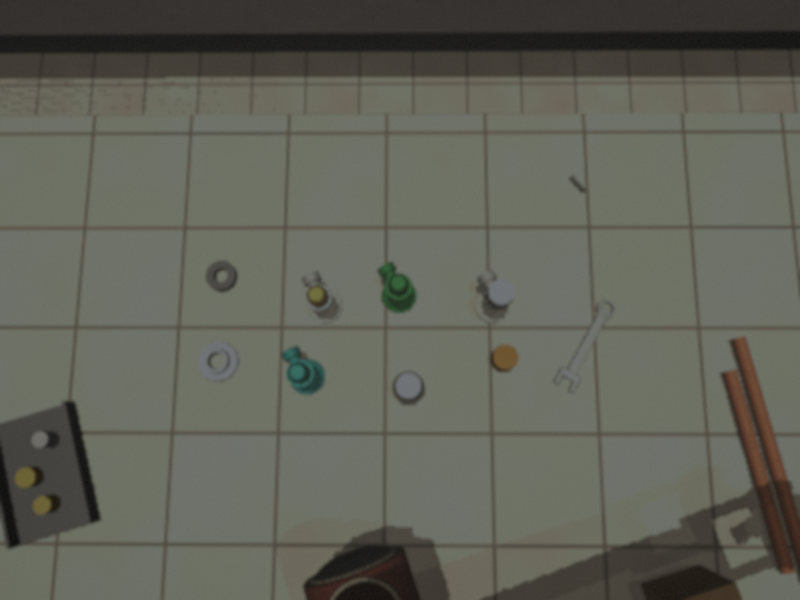

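Scene view: the white-capped valve is at (350,372), with an orange cap on the ledge at (306,360) as its look-alike. The brass-necked return valve is at (458,275); its green (420,322) and turquoise (415,240) look-alikes are coloured and so ruled out. The head is at (348,285). In the top view these are at (497,293), (317,295) and (408,386).

```bash
python3 - <<'E'
from h import *
from scipy.optimize import least_squares
def circ(P,r=None):
    if r: return least_squares(lambda c:np.hypot(P[:,0]-c[0],P[:,1]-c[1])-r,P[:,:2].mean(0),loss='soft_l1',f_scale=.002).x
S=[np.load(f"pics/{n}.npz") for n in("scene","top")]
crops=[]
for nm,(sx,sy),(tx,ty) in (("cap",(350,372),(497,293)),("ret",(458,275),(317,295)),("head",(348,285),(408,386))):
    for Z,(x,y) in zip(S,((sx,sy),(tx,ty))):
        u,v=int(x*.64),int(y*.64); C=Z["C"][v-32:v+32,u-32:u+32].reshape(-1,3); 
        c0=Z["C"][v,u]; C=C[np.hypot(*(C[:,:2]-c0[:2]).T)<.08]
        print(nm,c0.round(3),"ztop",np.percentile(C[:,2],99.5).round(3))
        for lo,hi in((.03,.055),(.055,.07),(.075,.085),(.085,.1),(.1,.13)):
            Q=C[(C[:,2]>lo)&(C[:,2]<hi)]
            if len(Q)>5: print("  ",lo,hi,len(Q),Q.mean(0).round(4),Q[:,:2].min(0).round(3),Q[:,:2].max(0).round(3))
        crops.append(cv2.resize(Z["im"][v-32:v+32,u-32:u+32,::-1],(260,260),interpolation=cv2.INTER_CUBIC))
cv2.imwrite("pics/crop.png",np.vstack([np.hstack(crops[::2]),np.hstack(crops[1::2])]))
E
```

```text
cap [ 0.614 -0.146  0.087] ztop 0.121
   0.03 0.055 34 [ 0.6104 -0.14    0.0469] [ 0.589 -0.15 ] [ 0.645 -0.115]
   0.055 0.07 82 [ 0.6264 -0.1305  0.0636] [ 0.596 -0.149] [ 0.645 -0.104]
   0.075 0.085 55 [ 0.6141 -0.1404  0.0798] [ 0.585 -0.155] [ 0.639 -0.115]
   0.085 0.1 57 [ 0.6112 -0.1436  0.0925] [ 0.587 -0.154] [ 0.621 -0.124]
   0.1 0.13 256 [ 0.6032 -0.1367  0.1163] [ 0.579 -0.155] [ 0.622 -0.114]
cap [ 0.597 -0.125  0.117] ztop 0.121
   0.055 0.07 40 [ 0.6271 -0.1138  0.066 ] [ 0.616 -0.131] [ 0.64 -0.1 ]
   0.075 0.085 38 [ 0.5966 -0.121   0.0791] [ 0.579 -0.147] [ 0.638 -0.11 ]
   0.085 0.1 19 [ 0.5869 -0.1207  0.0936] [ 0.578 -0.14 ] [ 0.607 -0.11 ]
   0.1 0.13 251 [ 0.5979 -0.1297  0.1177] [ 0.579 -0.15 ] [ 0.619 -0.11 ]
ret [0.614 0.135 0.079] ztop 0.11
   0.03 0.055 40 [0.6049 0.1424 0.0465] [0.585 0.134] [0.635 0.157]
   0.055 0.07 82 [0.622  0.1508 0.0634] [0.589 0.133] [0.644 0.174]
   0.075 0.085 78 [0.608  0.1448 0.0795] [0.578 0.129] [0.638 0.17 ]
   0.085 0.1 49 [0.6049 0.1421 0.093 ] [0.586 0.135] [0.615 0.162]
   0.1 0.13 70 [0.6006 0.1474 0.1065] [0.586 0.136] [0.613 0.16 ]
ret [0.596 0.153 0.109] ztop 0.11
   0.055 0.07 38 [0.6279 0.1652 0.0661] [0.617 0.153] [0.644 0.183]
   0.075 0.085 96 [0.5956 0.1517 0.08  ] [0.576 0.132] [0.635 0.176]
   0.085 0.1 31 [0.5907 0.1493 0.0943] [0.582 0.138] [0.613 0.169]
   0.1 0.13 121 [0.5968 0.1529 0.1063] [0.582 0.139] [0.612 0.169]
head [ 0.473 -0.007  0.07 ] ztop 0.092
   0.03 0.055 137 [ 0.4705 -0.0017  0.041 ] [ 0.44  -0.018] [0.485 0.031]
   0.055 0.07 42 [ 0.4704 -0.0014  0.0628] [ 0.45  -0.013] [0.48  0.019]
   0.075 0.085 31 [ 0.47   -0.0006  0.0799] [ 0.446 -0.012] [0.478 0.021]
   0.085 0.1 132 [0.4601 0.0069 0.0896] [ 0.438 -0.012] [0.479 0.028]
head [0.456 0.01  0.09 ] ztop 1.1
   0.03 0.055 114 [0.4533 0.0114 0.0379] [ 0.434 -0.015] [0.484 0.036]
   0.085 0.1 217 [0.458  0.0108 0.0902] [ 0.439 -0.009] [0.477 0.03 ]
```

View pics/crop.png

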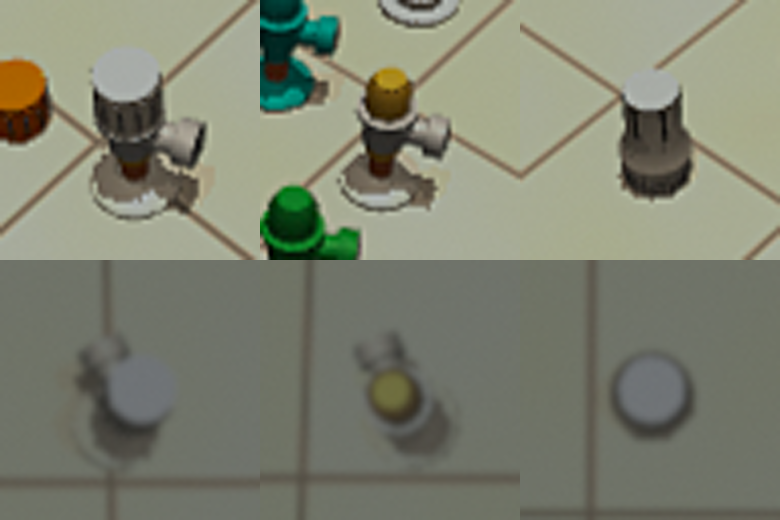

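The crops confirm the targets: the white cap on the left valve, the brass-necked white return valve in the middle, and the head on the right. I'll move above the cap.

Call:
jog_arm(
  targets=[
    [[19.4,-9.8,0],[0,0,0],100],
    [[19.4,-9.8,0],[0,0,0],100],
    [[19.4,-9.8,0],[0,0,0],100],
    [[19.4,-9.8,0],[0,0,0],100],
    [[19.4,-9.8,0],[0,0,0],100],
    [[19.4,-9.8,0],[0,0,0],100],
    [[19.4,-9.8,0],[0,0,0],100],
    [[19.4,-9.8,0],[0,0,0],100],
  ],
)

```text
time: 1.1
tool_pos: [0.5757, -0.1661, 0.2309]
tool_rot: [-0.0, 0.975, 0.221, -0.0]
contact_force: [0.6, -0.9, -0.4]
gripper_width: 1.004
grasp_force: 0.0
```

Call:
jog_arm(
  targets=[
    [[0,0,0],[0,0,0],100],
    [[0,0,0],[0,0,0],100],
    [[0,0,0],[0,0,0],100],
    [[0,0,0],[0,0,0],100],
  ],
)

```text
time: 1.6
tool_pos: [0.5743, -0.1692, 0.2313]
tool_rot: [0.0, 0.975, 0.22, -0.0]
contact_force: [0.1, 0.0, -0.1]
gripper_width: 0.997
grasp_force: 0.0
```

```bash
cat >> h.py <<'E'
def toolmove(s,d):   # world displacement -> units in tool axes
    w,a,b,c=s["tool_rot"]; return (R.from_quat([a,b,c,w]).inv().apply(d)/.025).round(3)
def disc(C,c0,z,r,tol=.004):  # centre of a horizontal disc of top height about z
    Q=C[np.isfinite(C).all(-1)]; Q=Q[(abs(Q[:,2]-z)<tol)&(np.hypot(*(Q[:,:2]-c0).T)<r+.02)]
    if len(Q)<20: return None
    (c,_,_)=cv2.minAreaRect((Q[:,:2]*1000).astype(np.float32)); (e,rad)=cv2.minEnclosingCircle((Q[:,:2]*1000).astype(np.float32))
    return len(Q),Q[:,2].mean().round(4),"mean",Q.mean(0)[:2].round(4),"rect",np.round(c,1),"circ",np.round(e,1),round(rad,1)
E
python3 - <<'E'
from h import *
s,im,d=grab("wrist"); C=cloud("wrist",s,d); np.savez("pics/w1.npz",im=im,C=C,d=d)
print(s["time"],s["tool_pos"],s["tool_rot"]); print(np.round(camera_params("wrist")["hand_eye"],3))
print(disc(C,np.array([.6,-.132]),.118,.0207))
cv2.imwrite("pics/w1.png",im[...,::-1])
E
```

```text
1.6 [ 0.57434874 -0.16920759  0.23127354] [ 7.16918698e-06  9.75486064e-01  2.20061212e-01 -4.06967405e-05]
[[ 0.001 -0.966 -0.258  0.065]
 [ 1.     0.     0.    -0.001]
 [-0.    -0.258  0.966 -0.143]
 [ 0.     0.     0.     1.   ]]
(1709, np.float64(0.1195), 'mean', array([ 0.5986, -0.1334]), 'rect', array([ 598. , -133.1]), 'circ', array([ 598.4, -133.5]), 20.7)
```

View pics/w1.png

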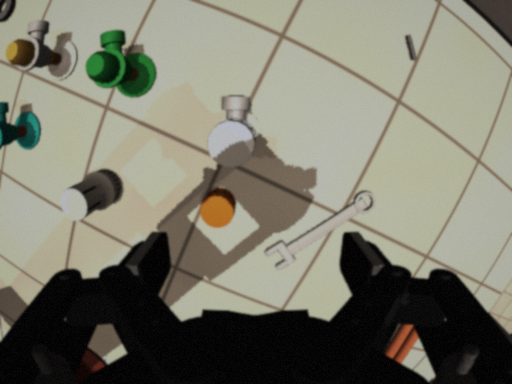

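Wrist view: the cap is at (232,143) with its tail pointing up in the picture (tool +x), and the head is at (90,195). Cap centre measured at (0.5985, -0.1335). Next I move over it, go down and grip.

Call:
jog_arm(
  targets=[
    [[1.49,-0.87,0],[0,0,0],100],
    [[1.49,-0.87,1.5],[0,0,0],100],
    [[1.49,-0.87,3.5],[0,0,0],100],
    [[1.49,-0.87,5.2],[0,0,0],100],
    [[1.49,-0.87,5.85],[0,0,0],100],
    [[1.49,-0.87,5.85],[0,0,0],100],
    [[1.49,-0.87,5.85],[0,0,0],60],
    [[1.49,-0.87,5.85],[0,0,0],30],
  ],
)

```text
time: 2.65
tool_pos: [0.6007, -0.133, 0.0876]
tool_rot: [0.001, 0.975, 0.221, 0.002]
contact_force: [0.2, -0.2, -0.4]
gripper_width: 0.608
grasp_force: 0.0
```

Call:
jog_arm(
  targets=[
    [[0,0,0],[0,0,0],20],
    [[0,0,0],[0,0,0],20],
    [[0,0,0],[0,0,0],20],
    [[0,0,0],[0,0,0],20],
  ],
)

```text
time: 3.15
tool_pos: [0.6005, -0.1328, 0.0873]
tool_rot: [0.001, 0.975, 0.221, 0.001]
contact_force: [-0.9, 0.4, 5.7]
gripper_width: 0.465
grasp_force: 60.8
```

Call:
jog_arm(
  targets=[
    [[0,0,-1],[0,0,0],20],
    [[0,0,-2.2],[0,0,0],20],
    [[0,0,-3.6],[0,0,0],20],
    [[0.6,-2.2,-3.6],[0,0,0],20],
    [[1.2,-4.5,-3.6],[0,0,0],20],
    [[1.8,-6.8,-3.6],[0,0,0],20],
    [[2.3,-9,-3.6],[0,0,0],20],
    [[2.76,-10.2,-3.6],[0,0,0],20],
  ],
)

```text
time: 4.15
tool_pos: [0.5503, 0.1299, 0.175]
tool_rot: [-0.0, 0.975, 0.222, -0.0]
contact_force: [-0.2, -1.8, -0.7]
gripper_width: 0.467
grasp_force: 62.3
```

Call:
jog_arm(
  targets=[
    [[0,0,0],[0,0,0],20],
    [[0,0,0],[0,0,0],20],
    [[0,0,0],[0,0,0],20],
  ],
)

```text
time: 4.53
tool_pos: [0.5517, 0.1264, 0.175]
tool_rot: [0.0, 0.975, 0.22, -0.0]
contact_force: [-0.2, 0.7, 0.1]
gripper_width: 0.462
grasp_force: 62.3
```

```bash
python3 - <<'E'
from h import *
s,im,d=grab("wrist"); C=cloud("wrist",s,d)
print(s["time"],s["tool_pos"],s["tool_rot"])
print(disc(C,np.array([.598,.149]),.108,.011,.002)); print(disc(C,np.array([.598,.149]),.08,.022,.002))
# held cap: points below tool
Q=C.reshape(-1,3); 
w,a,b,c=s["tool_rot"]; T=R.from_quat([a,b,c,w]).inv().apply(Q-s["tool_pos"])
m=(np.hypot(T[:,0],T[:,1])<.035)&(abs(T[:,2])<.06); print("cap near", m.sum(), T[m].min(0).round(4),T[m].max(0).round(4))
cv2.imwrite("pics/w2.png",im[...,::-1])
E
```

```text
4.525 [0.5516609  0.12639306 0.17498172] [ 1.08708221e-04  9.75426044e-01  2.20327050e-01 -1.05706995e-04]
(899, np.float64(0.1083), 'mean', array([0.597 , 0.1515]), 'rect', array([596.7, 151.2]), 'circ', array([596.9, 151.2]), 12.6)
(801, np.float64(0.0805), 'mean', array([0.5991, 0.152 ]), 'rect', array([596.8, 151.3]), 'circ', array([597. , 151.6]), 22.3)
cap near 11929 [-0.0222 -0.0343 -0.06  ] [0.02   0.0349 0.0072]
```

View pics/w2.png

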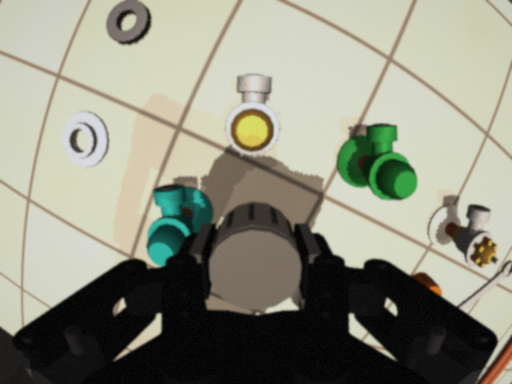

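The brass neck is at (252,128) at (0.5969, 0.1514). The cap is held at (255,265), and the uncovered ribbed valve is at (484,252). Next I measure the cap's offset in the hand.

```bash
python3 - <<'E'
from h import *
s,im,d=grab("wrist"); C=cloud("wrist",s,d)
w,a,b,c=s["tool_rot"]; T=R.from_quat([a,b,c,w]).inv().apply(C.reshape(-1,3)-s["tool_pos"])
k=im.reshape(-1,3).min(1)>60
m=(np.hypot(T[:,0],T[:,1])<.03)&(abs(T[:,2]+.032)<.006)&k
Q=T[m]; print(m.sum(),np.percentile(Q,[1,5,50,95,99],axis=0).round(4)); e=cv2.minEnclosingCircle((Q[abs(Q[:,2]-np.median(Q[:,2]))<.0015][:,:2]*1000).astype(np.float32)); print(e)
# slots/yaw: head & valve rough from this view
print(disc(C,np.array([.5985,-.1335]),.08,.022,.003))
print(toolmove(s,np.array([.5969,.1514,0])-s["tool_pos"]))
E
```

```text
5890 [[-0.0203 -0.0198 -0.0335]
 [-0.0174 -0.0172 -0.0331]
 [ 0.     -0.0011 -0.0321]
 [ 0.0155  0.0151 -0.0312]
 [ 0.0178  0.0178 -0.0307]]
((-1.7147027254104614, -1.0222870111465454), 20.852048873901367)
(351, np.float64(0.0802), 'mean', array([ 0.5992, -0.1218]), 'rect', array([ 599.3, -127.8]), 'circ', array([ 599.1, -131.9]), 22.2)
[ 2.065 -0.128  6.999]
```

Call:
jog_arm(
  targets=[
    [[1.2,-0.1,0],[0,0,0],20],
    [[2.13,-0.1,0.3],[0,0,0],20],
    [[2.13,-0.1,1.2],[0,0,0],20],
    [[2.13,-0.1,2.0],[0,0,0],20],
    [[2.13,-0.1,2.5],[0,0,0],20],
    [[2.13,-0.1,2.8],[0,0,0],20],
    [[2.13,-0.1,3.0],[0,0,0],20],
    [[2.13,-0.1,3.0],[0,0,0],20],
  ],
)

```text
time: 5.62
tool_pos: [0.5985, 0.1527, 0.1002]
tool_rot: [-0.0, 0.975, 0.221, 0.0]
contact_force: [-0.3, 0.3, -0.1]
gripper_width: 0.463
grasp_force: 62.3
```

Mouth at about 0.093, past the neck top, with no contact. Next: seat it and release.

Call:
jog_arm(
  targets=[
    [[0,0,0.3],[0,0,0],20],
    [[0,0,0.48],[0,0,0],20],
    [[0,0,0.52],[0,0,0],20],
    [[0,0,0.52],[0,0,0],20],
  ],
)

```text
time: 6.12
tool_pos: [0.5985, 0.1527, 0.0874]
tool_rot: [0.0, 0.975, 0.221, 0.0]
contact_force: [-0.7, 0.2, 2.4]
gripper_width: 0.469
grasp_force: 62.6
```

Call:
jog_arm(
  targets=[
    [[0,0,0],[0,0,0],70],
    [[0,0,0],[0,0,0],100],
    [[0,0,0],[0,0,0],100],
    [[0,0,0],[0,0,0],100],
    [[0,0,0],[0,0,0],100],
  ],
)

```text
time: 6.75
tool_pos: [0.5985, 0.1527, 0.087]
tool_rot: [0.0, 0.975, 0.221, 0.0]
contact_force: [0.2, -1.2, -0.3]
gripper_width: 1.001
grasp_force: 0.0
```

Call:
jog_arm(
  targets=[
    [[0,0,-1],[0,0,0],100],
    [[0,0,-3],[0,0,0],100],
    [[0,0,-5],[0,0,0],100],
    [[-1.5,0,-6],[0,0,0],100],
    [[-2,0,-6],[0,0,0],100],
    [[-2,0,-6],[0,0,0],100],
    [[-2,0,-6],[0,0,0],100],
  ],
)

```text
time: 7.62
tool_pos: [0.5529, 0.1312, 0.2349]
tool_rot: [-0.0, 0.975, 0.221, -0.001]
contact_force: [-0.1, -0.7, -1.3]
gripper_width: 0.999
grasp_force: 0.0
```

```bash
python3 - <<'E'
from h import *
s,im,d=grab("wrist"); C=cloud("wrist",s,d)
print(s["time"],s["tool_pos"])
print("cap",disc(C,np.array([.597,.151]),.119,.0207,.004))
h=disc(C,np.array([.459,.009]),.09,.02,.003); print("head",h)
for c in([.4585,.010],[.5987,-.1333]): print(toolmove(s,np.array([*c,.24])-s["tool_pos"]))
E
```

```text
7.625 [0.55289524 0.1312039  0.23487091]
cap (1713, np.float64(0.1196), 'mean', array([0.5963, 0.1527]), 'rect', array([596.1, 152.6]), 'circ', array([596.2, 152.6]), 20.7)
head (735, np.float64(0.0903), 'mean', array([0.4588, 0.0101]), 'rect', array([457.9,   9.4]), 'circ', array([457.7,   9.1]), 20.4)
[-5.498  2.746 -0.193]
[-2.909 10.336 -0.21 ]
```

Call:
jog_arm(
  targets=[
    [[-5,10.3,0],[0,0,0],100],
    [[-5,10.3,0],[0,0,0],100],
    [[-5,10.3,0],[0,0,0],100],
    [[-5,10.3,0],[0,0,0],100],
    [[-5,10.3,0],[0,0,0],100],
    [[-5,10.3,0],[0,0,0],100],
    [[-5,10.3,0],[0,0,0],100],
    [[-5,10.3,0],[0,0,0],100],
  ],
)

```text
time: 8.68
tool_pos: [0.5518, -0.1539, 0.2366]
tool_rot: [-0.0, 0.975, 0.222, -0.0]
contact_force: [0.1, -0.9, -0.9]
gripper_width: 0.998
grasp_force: 0.0
```

```bash
python3 - <<'E'
from h import *
s,im,d=grab("wrist"); C=cloud("wrist",s,d); np.savez("pics/w3.npz",im=im,C=C)
print(s["time"],s["tool_pos"],s["tool_rot"])
c0=np.array([.5987,-.1333]); print("shoulder",disc(C,c0,.08,.022,.002)); print("ribs",disc(C,c0,.092,.017,.0015))
m=(abs(C[...,2]-.092)<.002)&(np.hypot(C[...,0]-c0[0],C[...,1]-c0[1])<.025)
v,u=np.nonzero(m); print("pix",u.min(),u.max(),v.min(),v.max())
Q=C[m]; e=cv2.minEnclosingCircle((Q[:,:2]*1000).astype(np.float32))[0]; e=np.array(e)/1000
r=np.hypot(*(Q[:,:2]-e).T); a=np.degrees(np.arctan2(*(Q[:,:2]-e).T[::-1])); k=r>.0125
print("rib yaw mod60",np.degrees(np.angle(np.exp(6j*np.radians(a[k])).mean()))/6, abs(np.exp(6j*np.radians(a[k])).mean()),k.sum())
Q=C[(abs(C[...,2]-.066)<.008)]; q=Q[:,:2]-e; rr=np.hypot(*q.T); q=q[(rr>.028)&(rr<.06)]; print("tail",np.degrees(np.arctan2(*q.mean(0)[::-1])),len(q))
print("head",disc(C,np.array([.459,.009]),.09,.02,.003))
cu,cv=int(u.mean()),int(v.mean()); h=60
cv2.imwrite("pics/w3.png",cv2.resize(im[max(cv-h,0):cv+h,max(cu-h,0):cu+h,::-1],(560,560),interpolation=cv2.INTER_CUBIC))
h=(np.array([.4585,.010])); print(toolmove(s,np.array([*h,.24])-s["tool_pos"]))
E
```

```text
8.675 [ 0.55175022 -0.15390001  0.23663341] [-3.13630198e-04  9.75072566e-01  2.21885885e-01 -2.15254242e-04]
shoulder (769, np.float64(0.0805), 'mean', array([ 0.599 , -0.1334]), 'rect', array([ 598.3, -133.5]), 'circ', array([ 598.4, -133.4]), 22.1)
ribs (201, np.float64(0.0924), 'mean', array([ 0.5983, -0.1336]), 'rect', array([ 598.3, -133.3]), 'circ', array([ 598.6, -133.1]), 17.2)
pix 241 274 109 143
rib yaw mod60 23.337515705277927 0.7581830233958423 175
tail 22.58536440056004 263
head (797, np.float64(0.0903), 'mean', array([0.4587, 0.0075]), 'rect', array([457.8,   8.5]), 'circ', array([457.5,   8.7]), 20.8)
[-0.526 -7.525 -0.129]
```

View pics/w3.png

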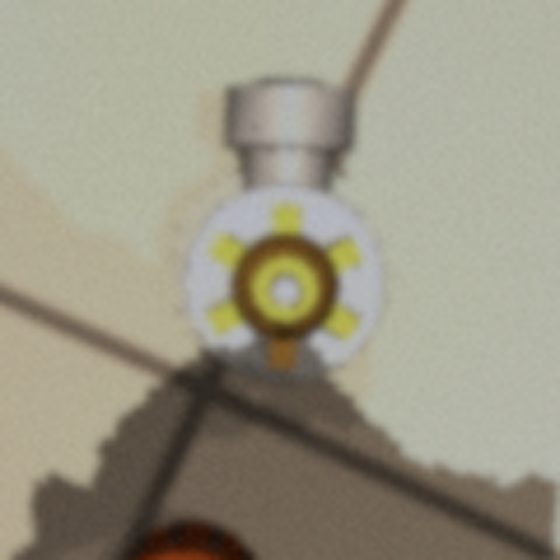

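The valve's axis is at (0.5984, -0.1334). Ribs and tail give a yaw of about 23°. The head's slots can be measured from pictures already taken.

```bash
python3 - <<'E'
from h import *
for f in("w1","w3","scene"):
    Z=np.load(f"pics/{f}.npz"); C=Z["C"]; I=Z["im"].astype(float).mean(-1)
    c0=np.array([.4582,.009]) if f!="scene" else np.array([.4598,.0075])
    m=(C[...,2]>.052)&(C[...,2]<.085)&(np.hypot(C[...,0]-c0[0],C[...,1]-c0[1])<.026)
    q=C[m][:,:2]-c0; a=np.degrees(np.arctan2(q[:,1],q[:,0])); print(f,m.sum())
    b=np.floor(a/6)*6
    print([(int(k+3),int((b==k).sum()),int(I[m][b==k].mean())) for k in np.unique(b)])
E
```

```text
w1 474
[(-141, 2, 136), (-129, 3, 98), (-123, 2, 115), (-117, 3, 93), (-111, 8, 68), (-105, 13, 46), (-99, 8, 34), (-93, 13, 27), (-87, 17, 17), (-81, 24, 22), (-75, 20, 34), (-69, 25, 38), (-63, 24, 38), (-57, 27, 40), (-51, 27, 42), (-45, 25, 42), (-39, 25, 42), (-33, 24, 37), (-27, 26, 20), (-21, 18, 29), (-15, 23, 43), (-9, 19, 49), (-3, 18, 50), (3, 19, 50), (9, 14, 52), (15, 13, 51), (21, 13, 53), (27, 8, 60), (33, 9, 82), (39, 3, 117), (45, 1, 108)]
w3 438
[(-141, 1, 152), (-135, 1, 117), (-129, 1, 57), (-123, 1, 78), (-117, 3, 100), (-111, 8, 60), (-105, 10, 39), (-99, 11, 34), (-93, 12, 26), (-87, 12, 18), (-81, 23, 25), (-75, 22, 38), (-69, 22, 40), (-63, 23, 41), (-57, 25, 43), (-51, 24, 43), (-45, 25, 43), (-39, 24, 42), (-33, 26, 37), (-27, 20, 21), (-21, 21, 25), (-15, 23, 43), (-9, 20, 48), (-3, 18, 48), (3, 19, 51), (9, 12, 51), (15, 9, 47), (21, 7, 52), (27, 6, 56), (33, 8, 75), (45, 1, 96)]
scene 109
[(-141, 1, 88), (-135, 1, 92), (-117, 2, 40), (-111, 3, 44), (-105, 2, 39), (-99, 3, 45), (-93, 4, 36), (-87, 5, 23), (-81, 3, 30), (-75, 4, 58), (-69, 5, 60), (-63, 5, 60), (-57, 6, 63), (-51, 4, 68), (-45, 5, 63), (-39, 7, 65), (-33, 5, 63), (-27, 4, 41), (-21, 7, 19), (-15, 1, 57), (-9, 7, 61), (-3, 4, 66), (3, 1, 61), (9, 5, 59), (15, 5, 50), (21, 1, 44), (27, 4, 65), (33, 1, 78), (39, 3, 76), (45, 1, 76)]
```

Slots are at about -25.5° and -86°, so the head's x is about 4.5° mod 60 and it needs about +19° to mesh. Now to pick up the head.

Call:
jog_arm(
  targets=[
    [[-0.56,-7.5,0],[0,0,0],100],
    [[-0.56,-7.5,0],[0,0,0],100],
    [[-0.56,-7.5,0],[0,0,0],100],
    [[-0.56,-7.5,0],[0,0,0],100],
    [[-0.56,-7.5,0],[0,0,0],100],
    [[-0.56,-7.5,2.3],[0,0,0],100],
    [[-0.56,-7.5,4.5],[0,0,0],100],
    [[-0.56,-7.5,6],[0,0,0],100],
  ],
)

```text
time: 9.72
tool_pos: [0.4574, 0.0072, 0.0843]
tool_rot: [-0.0, 0.975, 0.22, -0.001]
contact_force: [0.1, 0.7, 0.4]
gripper_width: 1.004
grasp_force: 0.0
```

Call:
jog_arm(
  targets=[
    [[0,0,1.1],[0,0,0],100],
    [[0,0,1.45],[0,0,0],100],
    [[0,0,1.45],[0,0,0],70],
    [[0,0,1.45],[0,0,0],40],
    [[0,0,1.45],[0,0,0],20],
    [[0,0,1.45],[0,0,0],20],
    [[0,0,1.45],[0,0,0],20],
    [[0,0,1.45],[0,0,0],20],
  ],
)

```text
time: 10.72
tool_pos: [0.4595, 0.0078, 0.0526]
tool_rot: [0.001, 0.975, 0.221, 0.001]
contact_force: [-1.0, 0.1, 7.4]
gripper_width: 0.447
grasp_force: 60.1
```

Call:
jog_arm(
  targets=[
    [[0,0,-1],[0,0,0],20],
    [[0,0,-3],[0,0,0],20],
    [[0,0,-5.6],[0,0,0],20],
    [[0.1,1.9,-5.6],[0,0,-1],20],
    [[0.2,3.8,-5.6],[0,0,-2],20],
    [[0.4,5.7,-5.6],[0,0,-2.35],20],
    [[0.5,7.5,-5.6],[0,0,-2.35],20],
    [[0.5,7.5,-5.6],[0,0,-2.35],20],
  ],
)

```text
time: 11.72
tool_pos: [0.5506, -0.1579, 0.1901]
tool_rot: [-0.0, 0.927, 0.376, -0.0]
contact_force: [-0.2, 0.2, -1.3]
gripper_width: 0.447
grasp_force: 61.0
```

Call:
jog_arm(
  targets=[
    [[0,0,0],[0,0,0],20],
    [[0,0,0],[0,0,0],20],
    [[0,0,0],[0,0,0],20],
  ],
)

```text
time: 12.1
tool_pos: [0.55, -0.1549, 0.1909]
tool_rot: [0.0, 0.926, 0.378, 0.0]
contact_force: [0.6, 0.4, -0.9]
gripper_width: 0.447
grasp_force: 61.0
```

```bash
python3 - <<'E'
from h import *
s,im,d=grab("wrist"); C=cloud("wrist",s,d); np.savez("pics/w4.npz",im=im,C=C)
print(s["time"],s["tool_pos"],s["tool_rot"],s["gripper_width"],s["grasp_force"])
c0=np.array([.5984,-.1334]); print("ribs",disc(C,c0,.092,.017,.0015),"sh",disc(C,c0,.08,.022,.002))
w,a,b,c=s["tool_rot"]; Rt=R.from_quat([a,b,c,w]); T=Rt.inv().apply(C.reshape(-1,3)-s["tool_pos"]); I=im.reshape(-1,3).astype(float).mean(1)
m=(np.hypot(T[:,0],T[:,1])<.03)&(abs(T[:,2]+.0374)<.004)&(I>60)
Q=T[m]; print("top",m.sum(),np.median(Q,0).round(4)); Q=Q[abs(Q[:,2]-np.median(Q[:,2]))<.0012]; print(cv2.minEnclosingCircle((Q[:,:2]*1000).astype(np.float32)),np.percentile(Q,[2,98],axis=0).round(4))
m=(T[:,2]>-.03)&(T[:,2]<.0)&(np.hypot(T[:,0]+.001,T[:,1]+.001)<.024)&(T[:,0]>0)
W=Rt.apply(T[m]+[.001,.001,0]); a=np.degrees(np.arctan2(W[:,1],W[:,0])); b=np.floor(a/6)*6
print([(int(k+3),int((b==k).sum()),int(I[m][b==k].mean())) for k in np.unique(b)])
print(toolmove(s,np.array([*c0,.24])-s["tool_pos"]))
cv2.imwrite("pics/w4.png",im[...,::-1])
E
```

```text
12.1 [ 0.54995584 -0.15485251  0.19093413] [3.99486613e-05 9.25844675e-01 3.77904257e-01 9.25253185e-05] 0.44674823677293257 61.0010039806366
ribs (277, np.float64(0.0925), 'mean', array([ 0.5983, -0.133 ]), 'rect', array([ 598. , -133.3]), 'circ', array([ 598.2, -133.4]), 17.1) sh (1067, np.float64(0.0806), 'mean', array([ 0.5982, -0.1319]), 'rect', array([ 598.2, -133.3]), 'circ', array([ 598.4, -133.3]), 22.1)
top 5971 [ 0.0011 -0.0009 -0.038 ]
((3.4470598697662354, -1.0162558555603027), 23.988235473632812) [[-0.0177 -0.0185 -0.039 ]
 [ 0.017   0.0166 -0.037 ]]
[(-33, 12, 23), (-27, 46, 19), (-21, 47, 10), (-15, 117, 12), (-9, 24, 22), (-3, 63, 13), (3, 73, 38), (9, 78, 50), (15, 86, 51), (21, 84, 51), (27, 94, 52), (33, 103, 52), (39, 102, 52), (45, 108, 53), (51, 106, 39), (57, 98, 14), (63, 86, 49), (69, 88, 56), (75, 76, 57), (81, 82, 57), (87, 64, 57), (93, 45, 56), (99, 57, 45), (105, 149, 22), (111, 77, 16), (117, 6, 22)]
[ 1.985  0.743 -1.962]
```

View pics/w4.png

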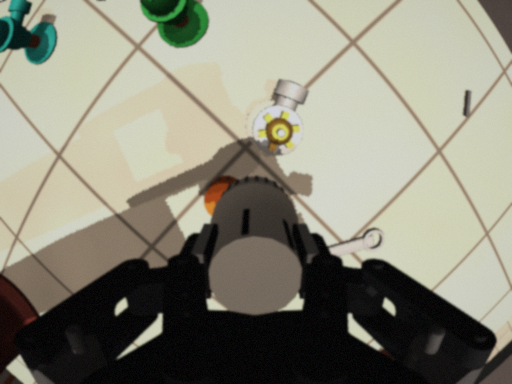

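In hand, the head's slot at (247,222) points to about 56° and needs about 53°. The ribbed valve is at (281,130). I'll move over it with a +0.3 correction and go down to just above the ribs.

Call:
jog_arm(
  targets=[
    [[1,0.4,0],[0,0,0.3],20],
    [[2,0.78,0],[0,0,0.3],20],
    [[2,0.78,0],[0,0,0.3],20],
    [[2,0.78,0.5],[0,0,0.3],20],
    [[2,0.78,1.0],[0,0,0.3],20],
    [[2,0.78,1.4],[0,0,0.3],20],
    [[2,0.78,1.7],[0,0,0.3],20],
    [[2,0.78,1.7],[0,0,0.3],20],
  ],
)

```text
time: 13.15
tool_pos: [0.599, -0.1347, 0.1472]
tool_rot: [-0.001, 0.934, 0.358, -0.001]
contact_force: [-0.0, -1.3, -1.2]
gripper_width: 0.45
grasp_force: 61.0
```

Call:
jog_arm(
  targets=[
    [[0,0,0.1],[0,0,0],20],
    [[0,0,0.2],[0,0,0],20],
    [[0,0,0.26],[0,0,0],20],
    [[0,0,0.26],[0,0,0],20],
  ],
)

```text
time: 13.65
tool_pos: [0.5996, -0.1347, 0.1417]
tool_rot: [-0.0, 0.934, 0.358, 0.0]
contact_force: [-0.9, 0.7, -1.7]
gripper_width: 0.447
grasp_force: 61.0
```

Call:
jog_arm(
  targets=[
    [[0,0,0.08],[0,0,0],20],
    [[0,0,0.16],[0,0,0],20],
    [[0,0,0.22],[0,0,0],20],
    [[0,0,0.22],[0,0,0],20],
  ],
)

```text
time: 14.15
tool_pos: [0.5998, -0.1348, 0.137]
tool_rot: [0.0, 0.934, 0.358, 0.0]
contact_force: [-1.2, 0.7, 3.7]
gripper_width: 0.444
grasp_force: 61.4
```

Meshed, with the pin touched. Pressing home.

Call:
jog_arm(
  targets=[
    [[0,0,0.06],[0,0,0],20],
    [[0,0,0.12],[0,0,0],20],
    [[0,0,0.18],[0,0,0],20],
    [[0,0,0.18],[0,0,0],20],
  ],
)

```text
time: 14.65
tool_pos: [0.5999, -0.1348, 0.1327]
tool_rot: [0.0, 0.934, 0.358, 0.0]
contact_force: [-2.8, 2.2, 7.2]
gripper_width: 0.445
grasp_force: 61.8
```

Call:
jog_arm(
  targets=[
    [[0,0,0.03],[0,0,0],20],
    [[0,0,0.06],[0,0,0],20],
    [[0,0,0.06],[0,0,0],20],
  ],
)

```text
time: 15.02
tool_pos: [0.6, -0.1348, 0.1326]
tool_rot: [0.0, 0.934, 0.358, 0.0]
contact_force: [-5.6, 2.0, 11.7]
gripper_width: 0.444
grasp_force: 62.3
```

Call:
jog_arm(
  targets=[
    [[0,0,0.04],[0,0,0],20],
    [[0,0,0.04],[0,0,0],20],
    [[0,0,0.04],[0,0,0],20],
  ],
)

```text
time: 15.4
tool_pos: [0.6002, -0.1348, 0.1326]
tool_rot: [0.0, 0.934, 0.358, 0.0]
contact_force: [-7.3, 3.3, 15.5]
gripper_width: 0.446
grasp_force: 62.8
```

```bash
python3 - <<'E'
from h import *
s,im,d=grab("wrist"); C=cloud("wrist",s,d)
w,a,b,c=s["tool_rot"]; Rt=R.from_quat([a,b,c,w]); T=Rt.inv().apply(C.reshape(-1,3)-s["tool_pos"]); I=im.reshape(-1,3).astype(float).mean(1)
m=(np.hypot(T[:,0],T[:,1])<.022)&(abs(T[:,2]+.0374)<.002)&(I>60); Q=T[m]
p=np.percentile(Q,[2,98],axis=0).mean(0); print("head top world",(Rt.apply(p)+s["tool_pos"]).round(4),s["tool_pos"],s["contact_force"])
n,im,d=grab("scene"); C=cloud("scene",n,d)
print("cap",disc(C,np.array([.599,.149]),.119,.0207,.003))
cv2.imwrite("pics/fin.png",im[150:290,170:340,::-1].repeat(3,0).repeat(3,1))
E
```

```text
head top world [ 0.5993 -0.1343  0.1706] [ 0.60015834 -0.13480168  0.13259388] [-7.30591296  3.31937541 15.45153175]
cap (132, np.float64(0.1189), 'mean', array([0.5985, 0.1513]), 'rect', array([597.9, 152.1]), 'circ', array([599.1, 152. ]), 22.3)
```

View pics/fin.png

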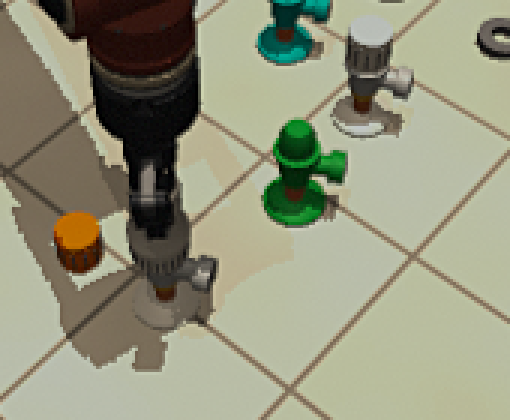

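The picture shows the cap seated on the return valve at (370,55) and the head home on the ribbed valve at (158,240), held and pressed. Handing in.

```bash
python3 -c "from plant import *; print(job_done())"
```

```text
the job is handed in; nothing more can be done
None
```

I handed the job in at about 15.5 s: the cap is seated on the smooth-necked valve, and the head is meshed, home and held down with about 15 N. The pass/fail result was not shown.

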